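# Release the locked-out jelly drawer and slide it home

### The job

Two small drawers are locked out at full extension. Close the one that holds the white tub with the blue lid: press down the red release paddle on its front and, with the paddle down, push the drawer fully home, with the tub still standing in it. Leave the other drawer, with the needle cartridges, pulled out.

Things in the scene. Friction and masses are not known exactly. Their poses are not given: they have to be found in the camera images.
- tub_paddle (a point): Top centre of the tub drawer's red paddle, a 34 (x) by 48 (y) mm tab outside the drawer's blue front, 64 mm above the table; it moves with the drawer. x: level, towards the front, the way the drawer closes; y across; z up. Pressed 8 mm down (4 to 5 N) it frees the drawer; stop at 13 mm (pressed, it swings 7 mm away from the front). Keep it down for the first 20 mm of closing. Springs back up.
- tub_tray (a joint): How far the tub drawer is slid in, m: 0 = locked out (start), 0.100 = home, its front against the grey case. 2 N of friction; stays where left. Its front's outer face is square to the paddle's x, 19 mm beyond the paddle point, 150 mm wide, from 26 to 90 mm above the table. Case: fixed, 150 wide, 118 deep, 90 high (mm); its mouth is 127 mm beyond the paddle point at the start.
- jelly_tub: White round tub with a blue lid, 59 mm across, 44 mm high, loose in its drawer (floor 35 mm above the table, walls 18 mm high). Origin: centre of its underside; z up.
- needle_tray (a joint): How far the other drawer, holding three small red and blue needle cartridges, is slid in, m: 0 = locked out (start), 0.100 = home. It is an identical unit with the same red paddle; the two stand side by side, either one at the left, each turned up to 12 degrees.
Not all that is in view belongs to the job. Of the things that look like the jelly_tub, the largest one is meant.

How it is judged:
On the way:
1. the tub drawer's release paddle is pressed down at least 7 mm while the drawer is still out (height (world z) of tub_paddle below 0.057 m and value of joint tub_tray below 0.03 m), for 0.05 s.
At the end, for the whole second after the job is handed in: The tub drawer is home to within 10 mm, its paddle let go and back up (within 5 mm of its rest height), the tub at rest, upright (within 11 degrees) and still in its drawer (within 120 mm of the paddle); the cartridge drawer is still out to within 10 mm (value of joint tub_tray above 0.09 m and value of joint needle_tray below 0.01 m and height (world z) of tub_paddle above 0.059 m and angle between jelly_tub's own z axis and vertical below 0.2 rad and horizontal distance between jelly_tub and tub_paddle below 0.12 m and linear speed of jelly_tub below 0.02 m/s); the robot touches nothing.
It fails at once if the cartridge drawer is slid in by more than 20 mm (value of joint needle_tray above 0.02 m).
It fails at once if the tub is tipped over (angle between jelly_tub's own z axis and vertical above 0.6 rad).
It also fails if it takes over 29 s, if anything falls off the work surface, if the arm or the gripper's body presses on something with over 40 N, if the wrist force passes 120 N, or if a joint passes its speed limit or range.

### The arm

A 6-joint arm with a two-finger parallel gripper is mounted at the origin on a cart in front of the work surface, level with it; the furniture and walls round the work are solid. World frame = base frame: x ahead of the robot, y to its left, z up, the work surface at z = 0. Lengths are in m, angles in rad, forces in N, time in s.
With the tool pointing down it reaches from about 0.3 to 0.775 m from the base axis. Payload 14.6 kg.
Tool frame: the origin (TCP) lies at the very end of the fingers, on their centre line; the grasp point (between the pads) lies 19 mm behind it; z points along the fingers, y is the line along which they close (so a half turn about z gives the same grasp; the last joint's range is limited). The gripper opens to 94 mm and grips with 3 to 60 N. Pads are 16 mm wide; open, the fingers measure 119 mm over their backs; the gripper's body (75 mm by 177 mm) begins 78 mm behind the grasp point.
Start: joints at [-1.306, 0.3, 1.521, -0, 1.321, -0.067], TCP at [0.179, -0.52, 0.205] pointing down, gripper open.
Joint ranges: [-3.03, 3.03], [-0.79, 2.21], [0.23, 2.52], [-1.04, 4.18], [0, 3.07], [-2.55, 2.55]. Speed limits (rad/s): [2.22, 2.22, 2.57, 3.14, 3.14, 3.14].

### API

Orientations are given as [roll, pitch, yaw] about the fixed x, y, z axes, in that order (R = Rz(yaw) Ry(pitch) Rx(roll)).
In Python, from station import ctrl, cams gives the robot as it stands. The module is installed in compiled form; this text tells all that it offers.
- The arm moves only by the tool arm_command, never from a script. Its argument "plan" is a list that holds one entry, the list of rows, each a list of 7 numbers: the shift along the tool's x, y, z in parts of the range, where 1.0 means 1000 mm, then the turn, a rotation vector about the tool's x, y, z in parts of the range, where 1.0 means pi/2 rad, then the closure, from -1 (fully open) to 1 (shut). A call has 1 to 12 rows; each row is the pose to reach, as a shift and turn from the pose commanded when the call began, along the tool's axes at that moment; what a row does not reach only later rows make up. A row lasts 1/10 s, in which the tool goes at most 50 mm and 8.59 degrees, less where a joint would pass 70% of its speed; a pose out of reach is approached as far as the arm can. Shift and turn numbers lie between -1 and 1, and a call with a number outside is refused. A call with a gripper value outside its range is refused whole. The fingers move at their own pace and stop on an object; "squeeze" is the grip in N (left out, the last holds). Time passes only in rows, so rows that repeat a pose let the fingers close. It gives the time, the measured TCP pose, the force, the opening and the grip force at its end, in the units of the state.
- ctrl.get_obs(): the state, without advancing time (a new reading comes with each control period).
- cams.camera(name): name is "scene" or "side" or "wrist"; returns (picture, depth): 400x640x3 uint8, blue, green, red; 400x640 float32, m along the optical axis (not along the pixel's ray), 0 where there is no reading.
- cams.camera_info(name): a dict with "fx", "fy", "cx", "cy" (pixels), "world_to_cam" (4x4, takes a point from world to camera coordinates). Camera axes: x right, y down, z forward; pixel columns grow to the right and rows downward; lengths in m; the calibration is good to about 2 mm. A picture is of the moment at which its call begins: read the wrist's pose just before it. camera_info takes no time and is no camera call; for the wrist camera it gives the pose at the moment of the call.
- ctrl.hand_in(): hands the job in; it is judged then, once.
The state is a dict: "time_s": time; "qpos": joint angles; "joint_vel": joint speeds; "tau": joint torques, N m; "ee_pos": TCP position; "eef_rot": TCP orientation; "force": force on the tool from outside, world axes, zero at the start; "moment": the same for the moment, N m; "grip_width": finger opening in m; "grip_force": force on a finger pad.
Only numpy, scipy, OpenCV 4.12 (cv2) and the standard library are available. Lean on these libraries where they do the work, as an engineer would, in place of code of your own. Each camera call takes 0.05 s, during which the arm holds its last target. There are 200 camera calls.

## Working session

There is one attempt and no reset: what is moved stays moved. The work goes in short steps, Python scripts to look and compute and a tool call to move; the robot and the scene stay as the last step left them, time stands still between calls to the robot, and variables do not carry over. Pictures are saved under pics/ and viewed, at most 10 in all, crops included, and the job is handed in when it is done.

Besides the shell and the picture viewer there is one more tool, called after "Call:" as name(argument=value, ...) on one line, values as JSON. arm_command: Moves the arm, as the interface text tells. Its arguments: {"type":"object","properties":{"plan":{"type":"array"},"squeeze":{"type":"number"}},"required":["plan"]}

```bash
mkdir -p pics; cat > h.py <<'E'
import numpy as np, cv2
from station import ctrl, cams
def grab(n):
    info=cams.camera_info(n); im,d=cams.camera(n)
    T=np.linalg.inv(info["world_to_cam"])
    v,u=np.mgrid[:400,:640]
    P=np.stack([(u-info["cx"])/info["fx"]*d,(v-info["cy"])/info["fy"]*d,d],-1)@T[:3,:3].T+T[:3,3]
    P[d==0]=np.nan
    return im,d,P,info
E
python3 - <<'E'
from h import *
for n in("scene","side"):
    im,d,P,i=grab(n); cv2.imwrite(f"pics/{n}0.png",im); np.savez(f"{n}0.npz",im=im,P=P)
    print(n,np.linalg.inv(i["world_to_cam"])[:3].round(3))
print(ctrl.get_obs())
E
```

```text
scene [[-0.678 -0.477  0.56  -0.119]
 [-0.735  0.446 -0.511  0.596]
 [-0.006 -0.758 -0.652  0.805]]
side [[-0.898 -0.291  0.329  0.189]
 [-0.44   0.606 -0.663  0.686]
 [-0.007 -0.74  -0.672  0.768]]
{'time_s': 0.1, 'qpos': array([-1.30560175e+00,  3.00397660e-01,  1.52150144e+00, -2.45873595e-06,
        1.32068039e+00, -6.65791151e-02]), 'joint_vel': array([ 0.00095453, -0.00226011, -0.00140794,  0.0007821 ,  0.0003772 ,
       -0.00119054]), 'tau': array([ 1.53538567e-03, -5.32643974e+01, -3.53280723e+01,  7.09672831e-02,
        2.35823379e-02, -8.13654287e-05]), 'ee_pos': array([ 0.17909511, -0.51978787,  0.2049603 ]), 'eef_rot': array([-3.14060784e+00, -6.32778473e-05,  3.31774270e-01]), 'force': array([-0.33524048,  0.08855329,  0.27721217]), 'moment': array([-0.00406768,  0.02677532, -0.01270896]), 'grip_force': 0.0, 'grip_width': 0.09402870826759187}
```

View pics/scene0.png

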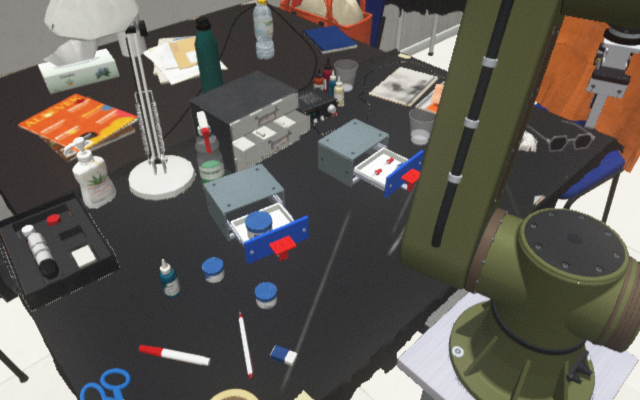

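View pics/side0.png

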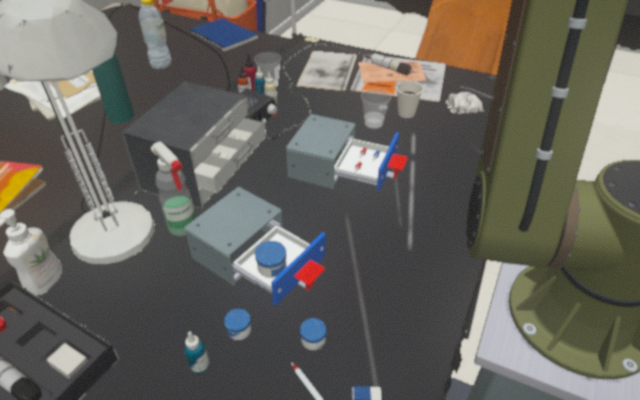

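Scene view: the candidate blue lids are at (258,223) in the left drawer, and loose on the table at (213,268) and (265,294). The one in the drawer is the largest. Its drawer's red paddle is at (284,246), or (310,273) in the side view. The cartridge drawer's paddle is at (411,178). Next I measure and take the close crop.

```bash
python3 - <<'E'
from h import *
crops=[]
for n,(u,v),(u2,v2),lids in(("scene",(284,246),(411,178),[(258,218),(213,265),(265,290)]),("side",(310,273),(398,162),[(270,252),(237,318),(313,327)])):
    z=np.load(n+"0.npz"); im,P=z["im"],z["P"]
    b,g,r=[im[...,k].astype(int) for k in range(3)]
    red=(r>130)&(g<70)&(b<70); blue=(b>100)&(r<80)&(b>g+40)
    for nm,(cu,cv) in(("tub",(u,v)),("needle",(u2,v2))):
        m=np.zeros_like(red); m[cv-25:cv+25,cu-25:cu+25]=1
        q=P[m&red]; q=q[~np.isnan(q[:,0])]
        top=q[(q[:,2]>.058)&(q[:,2]<.072)]
        (c,s,a)=cv2.minAreaRect((top[:,:2]*1000).astype(np.float32))
        print(n,nm,"red n",len(q),len(top),"zmed",np.median(top[:,2]).round(4),"mean",top.mean(0).round(4),"rect",np.round(c,1),np.round(s,1),round(a,1))
        m[:]=0; m[cv-50:cv+50,cu-60:cu+60]=1
        q=P[m&blue]; q=q[~np.isnan(q[:,0])]; c0=top.mean(0)
        q=q[(q[:,2]>.03)&(q[:,2]<.095)&(np.hypot(*(q[:,:2]-c0[:2]).T)<.095)]
        # front: fit line by RANSAC-ish
        f=q.copy()
        for _ in range(6):
            l=cv2.fitLine((f[:,:2]*1000).astype(np.float32),cv2.DIST_HUBER,0,.01,.01).ravel()
            dist=np.abs((q[:,0]*1000-l[2])*l[1]-(q[:,1]*1000-l[3])*l[0]); f=q[dist<8]
        t=(f[:,:2]*1000-l[2:])@l[:2]
        print("  front n",len(f),"dir",np.degrees(np.arctan2(l[1],l[0])).round(1),"mid",(l[2:]+l[:2]*(np.percentile(t,1)+np.percentile(t,99))/2).round(1),"len",np.ptp(t).round(1),"zmax",np.percentile(f[:,2],99).round(3),
          "perp off of paddle",round(((c0[0]*1000-l[2])*l[1]-(c0[1]*1000-l[3])*l[0]),1))
    for (a,b_) in lids:
        m=np.zeros_like(red); m[b_-18:b_+18,a-18:a+18]=1
        q=P[m&blue]; q=q[~np.isnan(q[:,0])]; c0=P[b_-2:b_+3,a-2:a+3].reshape(-1,3); c0=np.nanmedian(c0,0)
        q=q[np.abs(q[:,2]-c0[2])<.006]; print("  lid",c0.round(3),cv2.minAreaRect((q[:,:2]*1000).astype(np.float32)))
    c=im[v-75:v+65,u-90:u+60]; crops.append(cv2.resize(c,None,fx=2.6,fy=2.6))
cv2.imwrite("pics/crop.png",np.hstack(crops))
E
```

```text
scene tub red n 334 275 zmed 0.0637 mean [0.457  0.1698 0.0634] rect [458.  169.2] [46.5 34.2] 79.5
  front n 1145 dir 78.6 mid [479.3 165.4] len 149.4 zmax 0.091 perp off of paddle -22.7
scene needle red n 195 161 zmed 0.0634 mean [ 0.4223 -0.2045  0.0634] rect [ 423.2 -207. ] [33.8 52.1] 3.7
  front n 581 dir -85.6 mid [ 443.5 -205.9] len 152.4 zmax 0.091 perp off of paddle 21.0
  lid [0.542 0.166 0.078] ((526.16455078125, 175.728515625), (52.745887756347656, 84.54948425292969), 63.96845626831055)
  lid [0.535 0.294 0.033] ((536.20458984375, 294.83966064453125), (42.35951614379883, 41.65007019042969), 89.24079132080078)
  lid [0.409 0.255 0.033] ((409.8666687011719, 255.2713623046875), (39.518978118896484, 42.70707702636719), 51.37894821166992)
side tub red n 405 378 zmed 0.0634 mean [0.4589 0.1678 0.0634] rect [459.8 167.1] [47.7 33. ] 78.8
  front n 1042 dir 78.7 mid [480.4 164.9] len 148.7 zmax 0.091 perp off of paddle -21.7
side needle red n 236 202 zmed 0.0634 mean [ 0.4234 -0.2075  0.0633] rect [ 424.  -209.3] [32.6 51.8] 4.2
  front n 283 dir -85.9 mid [ 444.5 -206.1] len 151.2 zmax 0.092 perp off of paddle 21.2
  lid [0.541 0.167 0.079] ((538.9356079101562, 171.61093139648438), (48.99325942993164, 47.25164794921875), 24.878828048706055)
  lid [0.539 0.291 0.033] ((538.5814819335938, 292.56890869140625), (41.90841293334961, 42.09212112426758), 66.86848449707031)
  lid [0.413 0.249 0.033] ((410.89447021484375, 253.81094360351562), (41.075897216796875, 42.8054084777832), 23.945554733276367)
```

View pics/crop.png

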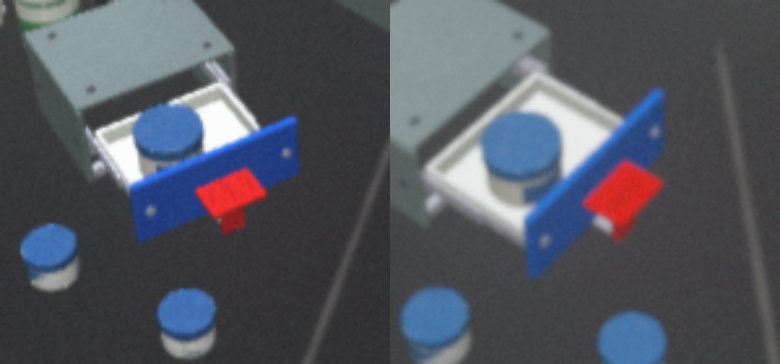

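The crop confirms it: the tub sits in the drawer at scene (258,223), lid top at z about 0.079. Its paddle is at about (0.459, 0.168, 0.0635), and the front spans 149 mm. Drawer x points at about -11.3°. The plan is to shut the fingers, set tool y along drawer x (yaw 1.374), press the paddle from above and push on the front.

Units first: shifts go in shares of 1000 mm and turns go in shares of pi/2 rad. So -558 mm / 1000 = -0.558, 490 mm / 1000 = 0.49, -1.042 rad / 1.5708 = -0.6634.

Call:
arm_command(plan=[[[0.49,-0.558,0,0,0,-0.6634,1],[0.49,-0.558,0,0,0,-0.6634,1],[0.49,-0.558,0,0,0,-0.6634,1],[0.49,-0.558,0,0,0,-0.6634,1],[0.49,-0.558,0,0,0,-0.6634,1],[0.49,-0.558,0,0,0,-0.6634,1],[0.49,-0.558,0,0,0,-0.6634,1],[0.49,-0.558,0,0,0,-0.6634,1],[0.49,-0.558,0,0,0,-0.6634,1],[0.49,-0.558,0,0,0,-0.6634,1],[0.49,-0.558,0,0,0,-0.6634,1],[0.49,-0.558,0,0,0,-0.6634,1]]], squeeze=20)

```text
time_s: 1.3
ee_pos: [0.4068, 0.0374, 0.2055]
eef_rot: [3.141, -0.0, 1.374]
force: [1.3, -0.8, -0.2]
grip_width: 0.0019
grip_force: 0.0
```

Scaled: 135 mm / 1000 = 0.135, 100 mm / 1000 = 0.1.

Call:
arm_command(plan=[[[0.135,0.027,0,0,0,0,1],[0.135,0.027,0,0,0,0,1],[0.135,0.027,0.05,0,0,0,1],[0.135,0.027,0.1,0,0,0,1],[0.135,0.027,0.1,0,0,0,1],[0.135,0.027,0.1,0,0,0,1],[0.135,0.027,0.1,0,0,0,1],[0.135,0.027,0.1,0,0,0,1]]])

```text
time_s: 2.1
ee_pos: [0.4605, 0.162, 0.1077]
eef_rot: [3.138, -0.002, 1.373]
force: [0.0, -0.5, 0.7]
grip_width: 0.0002
grip_force: 0.0
```

```bash
python3 - <<'E'
from h import *
o=ctrl.get_obs(); print(o["time_s"],o["ee_pos"],o["eef_rot"],o["force"],o["grip_width"])
p=np.array([.459,.168]); a=np.radians(-11.3); e=np.array([np.cos(a),np.sin(a)])
d=o["ee_pos"][:2]-p; print("TCP rel paddle along",d@e,"across",e[0]*d[1]-e[1]*d[0])
im,*_=grab("side"); cv2.imwrite("pics/side1.png",cv2.resize(im[130:330,180:440],None,fx=3,fy=3))
E
```

```text
2.1 [0.46052739 0.1620139  0.10771814] [ 3.13848583e+00 -1.53628484e-03  1.37286875e+00] [ 0.02747732 -0.53777101  0.69621113] 0.0002473874627026304
TCP rel paddle along 0.0026707297203453495 across -0.005570774072284477
```

View pics/side1.png

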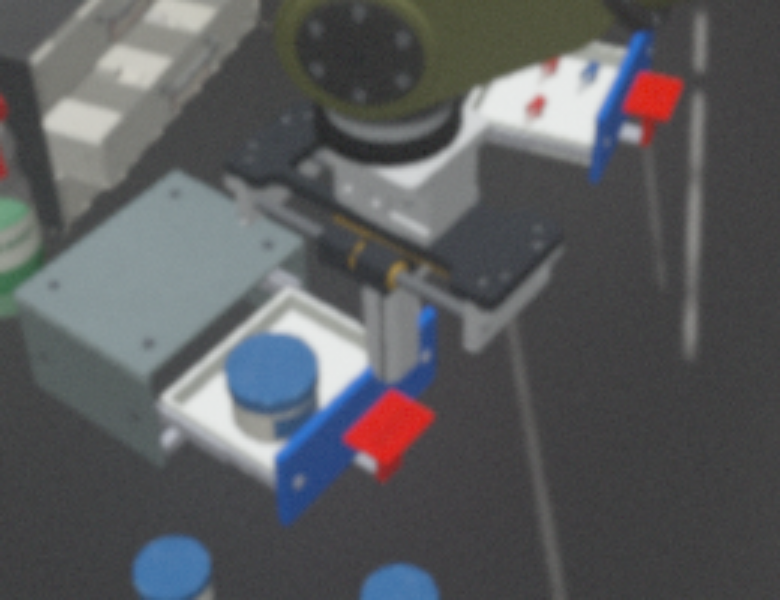

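The side crop shows the shut fingertips directly over the tub drawer's paddle (crop 390,430), with the tub standing. Pressing down.

Scaled: 52 mm / 1000 = 0.052, 48 mm / 1000 = 0.048.

Call:
arm_command(plan=[[[0.005,-0.001,0.015,0,0,0,1],[0.005,-0.001,0.03,0,0,0,1],[0.005,-0.001,0.038,0,0,0,1],[0.005,-0.001,0.043,0,0,0,1],[0.005,-0.001,0.048,0,0,0,1],[0.005,-0.001,0.052,0,0,0,1],[0.005,-0.001,0.052,0,0,0,1],[0.005,-0.001,0.052,0,0,0,1]]])

```text
time_s: 2.95
ee_pos: [0.4599, 0.1674, 0.0542]
eef_rot: [3.141, -0.0, 1.374]
force: [-2.3, -1.5, 5.8]
grip_width: 0.0007
grip_force: 2.8
```

Pressed about 10 mm with 6 N. Going slightly deeper, then starting the push.

Scaled: 30 mm / 1000 = 0.03, 1.5 mm / 1000 = 0.0015.

Call:
arm_command(plan=[[[0,0,0.0015,0,0,0,1],[0,0.003,0.0015,0,0,0,1],[0,0.006,0.0015,0,0,0,1],[0,0.009,0.0015,0,0,0,1],[0,0.012,0.0015,0,0,0,1],[0,0.015,0.0015,0,0,0,1],[0,0.018,0.0015,0,0,0,1],[0,0.021,0.0015,0,0,0,1],[0,0.024,0.0015,0,0,0,1],[0,0.027,0.0015,0,0,0,1],[0,0.03,0.0015,0,0,0,1],[0,0.03,0.0015,0,0,0,1]]])

```text
time_s: 4.15
ee_pos: [0.4898, 0.1614, 0.053]
eef_rot: [3.14, -0.001, 1.374]
force: [-0.7, -0.9, 4.7]
grip_width: 0.0003
grip_force: 2.3
```

```bash
cat > m.py <<'E'
from h import *
import sys
o=ctrl.get_obs(); p=np.array([.459,.168]); a=np.radians(-11.3); e=np.array([np.cos(a),np.sin(a)])
d=o["ee_pos"][:2]-p; print("TCP along",d@e,"across",e[0]*d[1]-e[1]*d[0],"z",o["ee_pos"][2],o["force"])
im,_,P,_=grab("side"); cv2.imwrite(sys.argv[1],cv2.resize(im[130:330,150:410],None,fx=3,fy=3))
b,g,r=[im[...,k].astype(int) for k in range(3)]
q=P[130:330,150:410][((b>100)&(r<80)&(b>g+40))[130:330,150:410]]; w=(q[:,:2]-p)@e; l=(q[:,:2]-p)@np.array([-e[1],e[0]])
k=(q[:,2]>.05)&(q[:,2]<.086)&(abs(l)<.075)&(abs(l)>.03)&(w<.14); print("front face offset from start paddle (19 at start, 119 home)",np.percentile(w[k],[5,25,50]).round(4),k.sum())
E
python3 m.py pics/s2.png
```

```text
TCP along 0.03151635018138908 across -0.0003886368990384543 z 0.05295513420962397 [-0.65277801 -0.94519714  4.70936704]
front face offset from start paddle (19 at start, 119 home) [0.0556 0.0564 0.0571] 299
```

View pics/s2.png

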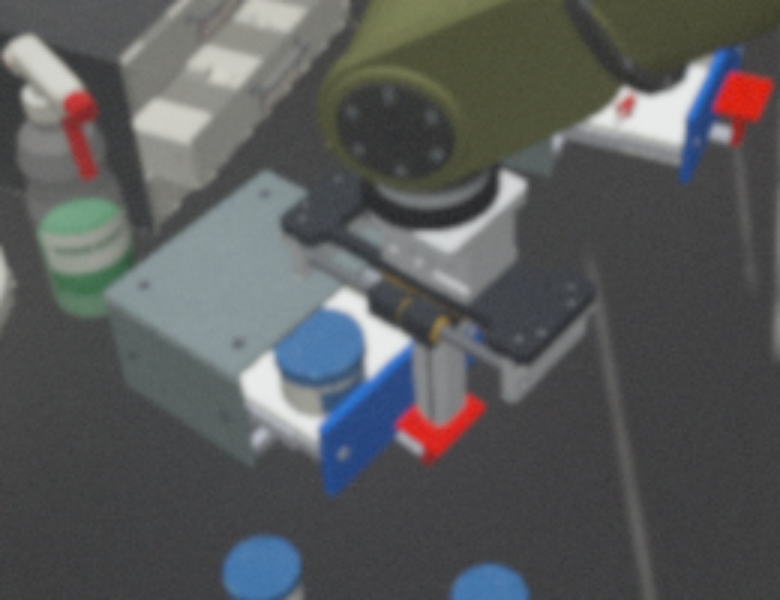

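The picture shows the drawer about 35 mm in, the paddle held down under the fingers, and the tub standing. I keep pushing.

Scaled: 46 mm / 1000 = 0.046, 43 mm / 1000 = 0.043.

Call:
arm_command(plan=[[[0,0.003,0,0,0,0,1],[0,0.007,0,0,0,0,1],[0,0.011,0,0,0,0,1],[0,0.015,0,0,0,0,1],[0,0.019,0,0,0,0,1],[0,0.023,0,0,0,0,1],[0,0.027,0,0,0,0,1],[0,0.031,0,0,0,0,1],[0,0.035,0,0,0,0,1],[0,0.039,0,0,0,0,1],[0,0.043,0,0,0,0,1],[0,0.046,0,0,0,0,1]]])

```text
time_s: 5.4
ee_pos: [0.5346, 0.1525, 0.0528]
eef_rot: [3.141, -0.0, 1.374]
force: [-1.8, -1.0, 5.2]
grip_width: 0.0005
grip_force: 3.1
```

```bash
python3 m.py pics/s3.png
```

```text
TCP along 0.07713658379334905 across -0.0004028973808417706 z 0.05276885191287349 [-1.8050283  -0.99689452  5.24568821]
front face offset from start paddle (19 at start, 119 home) [0.101  0.1018 0.1024] 247
```

Scaled: 26 mm / 1000 = 0.026, 24 mm / 1000 = 0.024.

Call:
arm_command(plan=[[[0,0.003,0,0,0,0,1],[0,0.006,0,0,0,0,1],[0,0.009,0,0,0,0,1],[0,0.012,0,0,0,0,1],[0,0.015,0,0,0,0,1],[0,0.018,0,0,0,0,1],[0,0.02,0,0,0,0,1],[0,0.022,0,0,0,0,1],[0,0.024,0,0,0,0,1],[0,0.026,0,0,0,0,1],[0,0.026,0,0,0,0,1]]])

```text
time_s: 6.55
ee_pos: [0.5589, 0.1479, 0.0526]
eef_rot: [-3.14, -0.0, 1.374]
force: [-9.5, 2.3, 9.6]
grip_width: 0.0008
grip_force: 5.6
```

```bash
python3 m.py pics/s4.png
```

```text
TCP along 0.10189795313454811 across -0.0001806861263296683 z 0.05264278941675546 [-9.5118853   2.28444418  9.58831565]
front face offset from start paddle (19 at start, 119 home) [0.12   0.1208 0.1213] 262
```

View pics/s4.png

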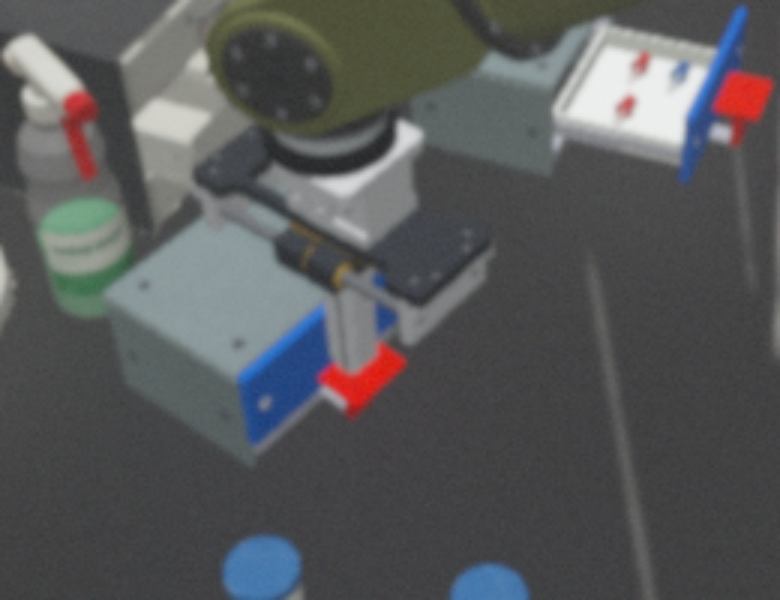

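The drawer's front is against the case (offset 120.5 against 119 for home, push force up to 9.5 N). The cartridge drawer is untouched. Lifting straight up.

Scaled: -150 mm / 1000 = -0.15, -100 mm / 1000 = -0.1.

Call:
arm_command(plan=[[[0,0,-0.004,0,0,0,1],[0,0,-0.009,0,0,0,1],[0,0,-0.015,0,0,0,1],[0,0,-0.03,0,0,0,1],[0,0,-0.06,0,0,0,1],[0,0,-0.1,0,0,0,1],[0,0,-0.15,0,0,0,1],[-0.05,0,-0.15,0,0,0,1],[-0.1,0,-0.15,0,0,0,1],[-0.15,0,-0.15,0,0,0,1],[-0.15,0,-0.15,0,0,0,1],[-0.15,0,-0.15,0,0,0,1]]])

```text
time_s: 7.8
ee_pos: [0.5301, -0.0003, 0.2028]
eef_rot: [3.141, -0.0, 1.372]
force: [0.3, -0.1, 0.1]
grip_width: 0.0007
grip_force: 0.0
```

```bash
python3 m.py pics/s5.png; python3 - <<'E'
from h import *
im,_,P,_=grab("side"); b,g,r=[im[...,k].astype(int) for k in range(3)]
q=P[(r>130)&(g<70)&(b<70)]; k=(np.hypot(q[:,0]-.557,q[:,1]-.148)<.03)&(q[:,2]>.05); print(k.sum(),np.median(q[k],0))
im,*_=grab("scene"); im2=cv2.imread("pics/s5.png")
cv2.imwrite("pics/s6.png",np.hstack([cv2.resize(im2,(400,308)),cv2.resize(im[100:300,170:430],(400,308))]))
E
```

```text
TCP along 0.10266351199015505 across -0.1511300295689863 z 0.20283185522848346 [ 0.31918921 -0.08747072  0.09057241]
front face offset from start paddle (19 at start, 119 home) [0.119  0.1198 0.1204] 429
332 [0.55574514 0.14838247 0.0633834 ]
```

View pics/s6.png

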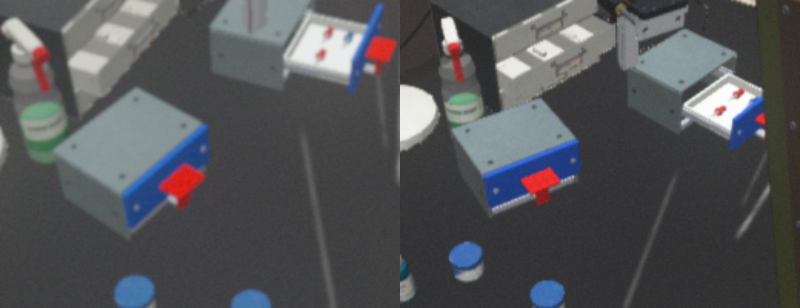

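Both views show the tub drawer shut with its paddle back up (z 0.0634), the cartridge drawer still out, and the gripper clear.

```bash
python3 -c "
from station import ctrl
print(ctrl.hand_in())"
```

```text
the job is handed in; nothing more can be done
None
```

The tub drawer is closed with its paddle back up, the cartridge drawer is still pulled out, and the job is handed in; the tub was standing when last visible, about 35 mm into closing, but can't be seen inside the shut drawer.

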